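# Clear the ruler off the desk guillotine and lock its arm down

## Task

The small guillotine has been left open with a ruler lying under its blade. Take the ruler out and lay it flat on the desk clear of the guillotine, then bring the raised arm down, without slamming it, until its spring catch holds it fully closed. Leave the other things on the desk where they are.

Things in the scene. Friction and masses are not known exactly. Their poses are not given: they have to be found in the camera images.
- guillotine: Desk paper guillotine, fixed. Origin: on the desk under the middle of its bed; z up, x along the cutting edge from handle end to hinge end, y across the bed away from the cutting edge. Bed 210 (x) by 150 (y) mm, flat white top 22 mm above the desk. A paper fence at x = 93 to 105 mm rises 10 mm above the bed. The cutting edge is the bed's side at y = -81 mm.
- catch_foot (a point): Foot of the spring catch, a small steel hook within 13 mm of this point (x = -87, y = -111 mm of the guillotine's frame) on a lug outside the cutting edge; its top is 56 mm above the desk. It takes by itself a pin that sticks out from the arm's outer side, 183 mm from the hinge; do not handle it.
- desk_spot (a point): Fixed point on the bare desk to the right: the desk is clear for 55 mm either side of it in x and 90 mm in y. A good place for the ruler, laid with its length roughly along y; any other bare place will do.
- cutter_arm (a joint): Cutting arm's angle, rad: 0 fully down, + raised; starts 0.58 to 0.78. Its stiff hinge holds it up; let go below about 0.45 it springs back up unless caught. Pressing the handle down takes about 4 N, about 8 N in the last 15 mm, where its pin passes the catch, which snaps over it; press to the stop at 0, then it rests near 0.016.
- handle (a point): Top of the round black handle (80 mm long, 23 to 26 mm thick, along the arm) at its middle; moves with the arm. Arm down: 48 mm above the desk, at x = -145, y = -88.5 mm of the guillotine's frame, beyond the end of the bed. The handle's middle axis lies 12 mm below this point.
- hinge (a point): Point on the arm's hinge axis (level, along the guillotine's y), 34 mm above the desk, at x = +98, y = -88.5 mm of the guillotine's frame. At angle a the handle's top is 243 cos a - 13.5 sin a mm from it towards -x and 243 sin a + 13.5 cos a mm above it. The arm's bar and blade run within y = -95 to -82 mm.
- ruler: Flat wooden ruler, 30 (x) by 180 (y, length) by 9 (z) mm, 30 g. Origin: centre of its underside. It lies across the bed, its -y end 35 to 65 mm out past the cutting edge under the raised arm (as little as 15 mm above it); grip it across its width on the +y side, draw it out along its length. An upright desk screen, its top 114 mm above the desk, runs past the bed's far side, 8 mm away or more.
- stapler: Stapler 34 x 124 x 42 mm, standing on the left; leave it alone.
- water_bottle: Water bottle, 65 mm across, 211 mm high, standing on the left; leave it alone.
- calculator: Pocket calculator 122 x 76 x 17 mm, on the right; leave it alone.
- marker: Black and white marker pen, 135 mm long, lying on the right; leave it alone.
- eraser: Eraser 23 x 56 x 13 mm, lying on the right; leave it alone.
Mind the look-alikes: they are no part of the job. There is more than one size of the ruler; the one meant has the size given above.

How it is judged:
By the outcome, as a careful person would: the job done as asked, in the order asked, and still so for the second after the job is handed in, with the robot touching nothing.
It also fails if it takes over 51 s, if anything falls off the work surface, if the arm or the gripper's body presses on something with over 40 N, if the wrist force passes 120 N, or if a joint passes its speed limit or range.

## Robot

A 6-joint arm with a two-finger parallel gripper is mounted at the origin on the work surface; the furniture and walls round the work are solid. World frame = base frame: x ahead of the robot, y to its left, z up, the work surface at z = 0. Lengths are in mm, angles in rad, forces in N, time in s.
With the tool pointing down it reaches from about 350 to 800 mm from the base axis. Payload 7.3 kg.
Tool frame: the origin (TCP) lies at the very end of the fingers, on their centre line; the grasp point (between the pads) lies 19 mm behind it; z points along the fingers, y is the line along which they close (so a half turn about z gives the same grasp; the last joint's range is limited). The gripper opens to 85 mm and grips with 20 to 120 N. Pads are 22 mm wide; open, the fingers measure 114 mm over their backs; the gripper's body (76 mm by 85 mm) begins 54 mm behind the grasp point. The pads swing forward as they close: fully open they stand 13 mm farther back than shut.
Start: joints at [-1.475, 0.342, 1.524, -0, 1.275, -0.146], TCP at [125.733, -509.741, 231.322] pointing down, gripper open.
Joint ranges: [-2.53, 2.53], [-0.77, 2.02], [0.04, 2.7], [-1, 4.14], [0.28, 2.66], [-3.11, 3.11]. Speed limits (rad/s): [2.57, 2.57, 3.14, 3.14, 3.14, 3.14].

## Interface

Orientations are given as a 3x3 rotation matrix whose columns are the frame's x, y, z axes.
In Python, from rig import env, viewer, spotter gives the robot as it stands.
- The arm moves only by the tool carry_out, never from a script. Its argument "steps" is a list of rows, each a list of 3 entries, a list of its own where there are three numbers: the shift along the tool's x, y, z in mm, then the turn, a rotation vector about the tool's x, y, z in rad, then the closure, from 0 (fully open) to 1 (shut). A call has 1 to 10 rows; each row shifts and turns the commanded pose from where the row before left it, along the tool's axes as they then stand; what a row does not reach is not made up. A row lasts 1/10 s, in which the tool goes at most 50 mm and 8.59 degrees, less where a joint would pass 70% of its speed; a pose out of reach is approached as far as the arm can. A call is refused whole if a number of a shift passes 50 or a number of a turn 0.15, either way. A call with a gripper value outside its range is refused whole. The fingers move at their own pace and stop on an object; "force" is the grip in N (left out, the last holds). Time passes only in rows, so rows that do not move let the fingers close. It gives the time, the measured TCP pose, the force, the opening and the grip force at its end, in the units of the state.
- env.get_state(): the state, without advancing time (a new reading comes with each control period).
- viewer.grab_frame(name): name is "side" or "top" or "wrist"; returns a dict with "img" (384x512x3 uint8, blue, green, red), "intrinsics" (3x3 intrinsics, pixels), "distortion" ([k1, k2, p1, p2, k3] as OpenCV has them; the pictures are not rectified), "rvec" (rotation vector, rad) and "tvec" (3), from world to camera coordinates, as OpenCV has them; the wrist camera has in their place "T_tool_cam" (4x4, takes a point from camera to tool coordinates, whose origin is the TCP and whose axes are the flange's). Camera axes: x right, y down, z forward; pixel columns grow to the right and rows downward; lengths in mm; the calibration is good to about 2 mm. A picture is of the moment at which its call begins: read the wrist's pose just before it. There is no depth.
- env.finish_job(): hands the job in; it is judged then, once.
Trained networks look in the newest picture that a camera, given by its name, has taken for a name from the list of things; names that differ only in an ending like _2 or _b are one class to them, and where a whole thing is asked for, a point or a joint stands for the part that bears it (a point fixed in the world has none). Each returns a list of dicts, best first, with "confidence" (0 to 1); they miss things now and then, are a little off and sometimes report something else, mostly with a low value. They report only what shows in the picture. A call takes as long as a camera call. They do not tell look-alikes from the thing itself.
- spotter.find_in(thing, camera): "bbox" ([left, top, right, bottom] in pixels, round what is visible of it).
- spotter.trace(thing, camera): "mask" (384x512 bool, what is visible of it) and "bbox" ([left, top, right, bottom] in pixels, round what is visible of it).
The state is a dict: "t": time; "joints": joint angles; "dq": joint speeds; "joint_efforts": joint torques, N m; "eef_pos": TCP position; "eef_rot": TCP orientation; "contact_force": force on the tool from outside, world axes, zero at the start; "wrist_torque": the same for the moment, N m; "width": opening from 0.0 (shut) to 1.0 (fully open); "grip_force": force on a finger pad.
Only numpy, scipy, OpenCV 4.12 (cv2) and the standard library are available. Lean on these libraries where they do the work, as an engineer would, in place of code of your own. Each camera call takes 0.05 s, during which the arm holds its last target. There are 200 camera calls.

## Working session

There is one attempt and no reset: what is moved stays moved. The work goes in short steps, Python scripts to look and compute and a tool call to move; the robot and the scene stay as the last step left them, time stands still between calls to the robot, and variables do not carry over. Pictures are saved under pics/ and viewed, at most 10 in all, crops included, and the job is handed in when it is done.

Besides the shell and the picture viewer there is one more tool, called as name(argument=value, ...), one argument or row to a line, values as JSON. carry_out: Moves the arm, as the interface text tells. Its arguments: {"type":"object","properties":{"steps":{"type":"array","items":{"type":"array"}},"force":{"type":"number"}},"required":["steps"]}

```bash
mkdir -p pics; ls; cat > h.py <<'E'
import numpy as np, cv2, json
from rig import env, viewer, spotter
def ray(f,uv):
    "world ray origin, dirs for fixed camera or wrist frame with pose"
    uv=np.asarray(uv,float).reshape(-1,1,2)
    n=cv2.undistortPoints(uv,f["intrinsics"],np.array(f["distortion"],float))[:,0]
    d=np.c_[n,np.ones(len(n))]
    if "rvec" in f:
        R=cv2.Rodrigues(np.array(f["rvec"],float))[0]; t=np.array(f["tvec"],float).ravel()
        return -R.T@t, d@R
    T=f["Tw"]@np.array(f["T_tool_cam"]); return T[:3,3], d@T[:3,:3].T
def atz(f,uv,z):
    o,d=ray(f,uv); return o+d*((z-o[2])/d[:,2])[:,None]
def proj(f,P):
    P=np.asarray(P,float).reshape(-1,3)
    if "rvec" in f: r,t=np.array(f["rvec"],float),np.array(f["tvec"],float)
    else:
        M=np.linalg.inv(f["Tw"]@np.array(f["T_tool_cam"])); r,t=cv2.Rodrigues(M[:3,:3])[0],M[:3,3]
    return cv2.projectPoints(P,r,t,np.array(f["intrinsics"],float),np.array(f["distortion"],float))[0][:,0]
def grab(n):
    s=env.get_state(); f=viewer.grab_frame(n)
    if n=="wrist":
        T=np.eye(4);T[:3,:3]=s["eef_rot"];T[:3,3]=s["eef_pos"];f["Tw"]=T
    return f
E
python3 - <<'E'
from h import *
s=env.get_state(); print(s)
for c in ("top","side"):
    f=grab(c); cv2.imwrite(f"pics/{c}0.png",f["img"])
    print(c,ray(f,[[256,192]]))
    for t in ("guillotine","ruler","cutter_arm","handle","stapler","water_bottle","calculator","marker","eraser"):
        for r in spotter.find_in(t,c)[:4]: print(t,np.round(r["bbox"]).astype(int).tolist(),round(r["confidence"],2))
E
```

```text
pics
{'t': 0.0, 'joints': array([-1.47498490e+00,  3.42706433e-01,  1.52506115e+00,  3.19405329e-06,
        1.27540555e+00, -1.46005237e-01]), 'dq': array([-0.00100088, -0.00125593, -0.00174606,  0.00080632,  0.0019138 ,
       -0.000373  ]), 'joint_efforts': array([-1.72377331e-03, -4.33680904e+01, -2.46013838e+01, -2.22534509e-04,
        7.94104126e-03, -3.72490399e-05]), 'eef_pos': array([ 125.69904818, -509.2942296 ,  230.61902104]), 'eef_rot': array([[ 9.70904787e-01,  2.39465806e-01, -1.48154459e-04],
       [ 2.39465738e-01, -9.70903540e-01,  1.57352039e-03],
       [ 2.32960639e-04, -1.56321640e-03, -9.99998751e-01]]), 'contact_force': array([ 0.10060129, -0.39182999,  0.45178335]), 'wrist_torque': array([ 0.01920554,  0.02724909, -0.01279525]), 'grip_force': 0.0, 'width': 1.002017439903356}
top (array([ 290.29999478, -126.24002992, 1236.68975742]), array([[ 0.19993919, -0.01637297, -0.97971237]]))
guillotine [211, 134, 305, 226] 0.82
guillotine [124, 250, 159, 272] 0.52
ruler [241, 158, 281, 207] 0.72
ruler [156, 122, 195, 133] 0.51
cutter_arm [234, 174, 298, 211] 0.95
han
[... 213 characters left out ...]
lculator [337, 248, 350, 262] 0.37
marker [363, 217, 391, 247] 0.55
eraser [215, 138, 298, 222] 0.4
side (array([  217.04399839, -1253.60300634,   599.74448697]), array([[ 0.25716803,  0.87536498, -0.40950018]]))
guillotine [248, 195, 282, 217] 0.66
guillotine [229, 150, 299, 232] 0.64
guillotine [230, 152, 283, 217] 0.44
ruler [247, 198, 281, 219] 0.64
cutter_arm [225, 151, 283, 220] 0.9
handle [228, 153, 281, 217] 0.88
handle [227, 152, 303, 237] 0.16
stapler [193, 179, 221, 192] 0.56
stapler [249, 196, 282, 219] 0.27
stapler [271, 245, 314, 271] 0.18
water_bottle [176, 131, 192, 189] 0.6
calculator [275, 244, 312, 271] 0.91
marker [216, 271, 260, 294] 0.84
marker [228, 150, 286, 220] 0.32
```

```bash
python3 - <<'E'
import cv2
t=cv2.imread("pics/top0.png"); s=cv2.imread("pics/side0.png")
a=cv2.resize(t[100:300,110:410],(780,520),interpolation=cv2.INTER_CUBIC); cv2.imwrite("pics/a.png",a)
b=cv2.resize(s[110:300,160:390],(720,595),interpolation=cv2.INTER_CUBIC); cv2.imwrite("pics/b.png",b)
E
```

```text
(no output)
```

View pics/a.png

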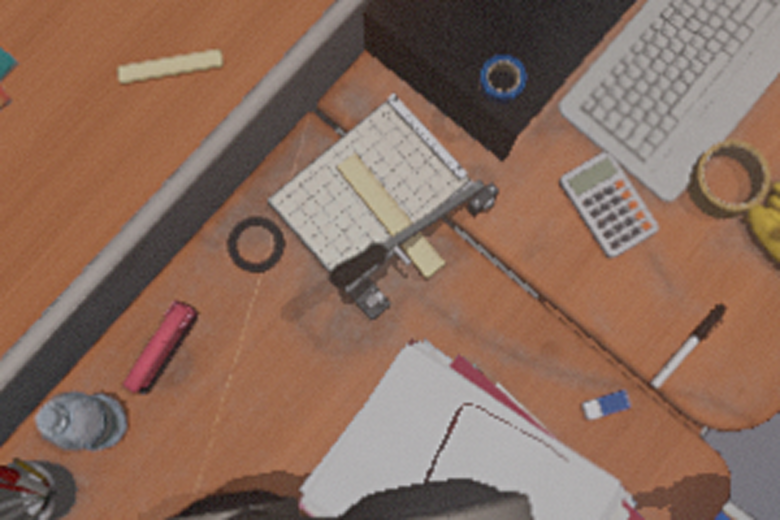

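View pics/b.png

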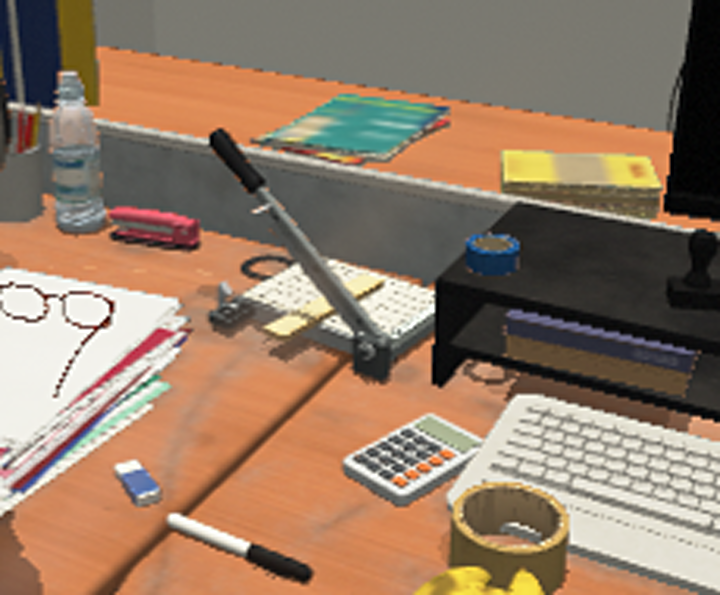

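Top crop: the ruler to move lies across the bed, crop (345,155)-(435,270), which is raw about (243,160)-(277,204). The look-alike ruler is at raw (175,125), behind the screen on the other desk. Only the first one is on the bed under the blade, so that's my choice. The arm is raised; its handle is at raw (248,202) and the hinge near (296,175).

```bash
python3 - <<'E'
from h import *
f=grab("top")
c=lambda *p:[[110+x/2.6,100+y/2.6] for x,y in p]
np.set_printoptions(precision=1,suppress=True)
b=atz(f,c((270,203),(393,97),(465,185),(335,272)),22); print("bed corners",b)
d=np.diff(np.r_[b,b[:1]],axis=0); print(np.linalg.norm(d,axis=1),np.arctan2(d[:,1],d[:,0]))
r=atz(f,c((338,160),(356,153),(443,265),(424,278)),31); print("ruler",r); d=np.diff(r,axis=0); print(np.linalg.norm(d,axis=1),np.arctan2(d[:,1],d[:,0]))
print("marks, desk",atz(f,c((256,243),(530,320),(605,403),(655,387),(610,205),(410,340),(180,310),(505,155),(368,50),(310,115),(480,395),(375,300)),0))
m=spotter.trace("ruler","top")
for q in m[:3]:
    cs=cv2.minAreaRect(np.argwhere(q["mask"])[:,::-1].astype(np.float32)); print(cs,q["confidence"])
for t in("handle","catch_foot","hinge"):
  for cam in ("top","side"):
    if cam=="side" : grab("side")
    else: grab("top")
    for r in spotter.trace(t,cam)[:2]: 
        print(t,cam,r["bbox"],r["confidence"],r["mask"].sum())
E
```

```text
bed corners [[ 594.1  -13.3   22. ]
 [ 721.9 -177.    22. ]
 [ 599.6 -258.2   22. ]
 [ 501.   -88.8   22. ]]
[207.7 146.8 196.  119.8] [-0.9 -2.6  2.1  0.7]
ruler [[ 640.9 -101.8   31. ]
 [ 648.4 -124.9   31. ]
 [ 498.7 -221.4   31. ]
 [ 484.3 -196.9   31. ]]
[ 24.2 178.1  28.4] [-1.3 -2.6  2.1]
marks, desk [[ 549.     9.     0. ]
 [ 427.1 -325.8    0. ]
 [ 318.6 -407.5    0. ]
 [ 333.3 -471.4    0. ]
 [ 565.9 -442.7    0. ]
 [ 413.1 -175.2    0. ]
 [ 470.6  108.     0. ]
 [ 641.2 -315.5    0. ]
 [ 797.1 -150.1    0. ]
 [ 713.   -68.8    0. ]
 [ 339.7 -255.4    0. ]
 [ 466.  -135.6    0. ]]
((174.9615478515625, 125.30768585205078), (6.8640642166137695, 39.419334411621094), 78.69007110595703) 0.82
((260.1051940917969, 182.5111846923828), (54.66532897949219, 9.694344520568848), 51.07245635986328) 0.6
handle top [237.7, 171.7, 291.3, 212.2] 0.83 426
handle side [232.0, 152.2, 283.6, 214.6] 0.58 607
catch_foot top [214.1, 137.7, 297.0, 219.4] 0.56 3041
catch_foot side [227.2, 150.1, 296.4, 232.9] 0.91 1644
hinge top [213.4, 140.1, 297.6, 223.4] 0.65 2861
hinge side [225.1, 152.0, 300.6, 232.5] 0.92 1595
```

carry_out(
  steps=[
    [[0,0,-50],[0,0,0],0],
    [[0,0,-50],[0,0,0],0],
    [[45,-20.5,0],[0,0,0],0],
    [[45,-20.5,0],[0,0,0],0],
    [[45,-20.5,0],[0,0,0],0],
    [[45,-20.5,0],[0,0,0],0],
    [[45,-20.5,0],[0,0,0],0],
    [[45,-20.5,0],[0,0,0],0],
    [[45,-20.5,0],[0,0,0],0],
    [[45,-20.5,0],[0,0,0],0],
  ],
)

```text
t: 2.7
eef_pos: [437.3, -262.7, 331.5]
eef_rot: [[0.971, 0.239, 0.0], [0.239, -0.971, -0.001], [0.0, 0.001, -1.0]]
contact_force: [0.8, -1.1, -0.2]
width: 1.003
grip_force: 0.0
```

carry_out(
  steps=[
    [[45,-20.5,0],[0,0,0],0],
    [[45,-20.5,0],[0,0,0],0],
    [[30,-20.5,0],[0,0,0],0],
    [[0,0,0],[0,0,-0.125],0],
    [[0,0,0],[0,0,-0.125],0],
    [[0,0,0],[0,0,-0.125],0],
    [[0,0,0],[0,0,0],0],
    [[0,0,0],[0,0,0],0],
  ],
)

```text
t: 3.5
eef_pos: [537.7, -175.9, 331.3]
eef_rot: [[0.818, 0.576, -0.0], [0.576, -0.818, -0.0], [-0.0, 0.0, -1.0]]
contact_force: [-0.7, -0.4, -0.4]
width: 1.003
grip_force: 0.0
```

```bash
python3 - <<'E'
from h import *
np.set_printoptions(precision=3,suppress=True)
s=env.get_state(); f=grab("wrist"); cv2.imwrite("pics/w1.png",f["img"])
print(s["t"],s["joints"],s["eef_pos"],s["eef_rot"]); print(f["T_tool_cam"],f["intrinsics"])
for t in ("ruler","cutter_arm","handle","guillotine"):
  for r in spotter.find_in(t,"wrist")[:3]: print(t,np.round(r["bbox"]).astype(int).tolist(),round(r["confidence"],2))
E
```

```text
3.5 [-0.452  0.367  1.215 -0.     1.56   0.506] [ 537.748 -175.879  331.255] [[ 0.818  0.576 -0.   ]
 [ 0.576 -0.818 -0.   ]
 [-0.     0.    -1.   ]]
[[  -0.001   -0.954   -0.3     76.053]
 [   1.      -0.001   -0.001   -0.11 ]
 [   0.      -0.3      0.954 -143.268]
 [   0.       0.       0.       1.   ]] [[277.15    0.    259.463]
 [  0.    277.15  183.671]
 [  0.      0.      1.   ]]
ruler [253, 65, 277, 181] 0.76
cutter_arm [147, 152, 334, 204] 0.78
handle [146, 148, 332, 203] 0.57
guillotine [144, 41, 342, 205] 0.98
```

View pics/w1.png

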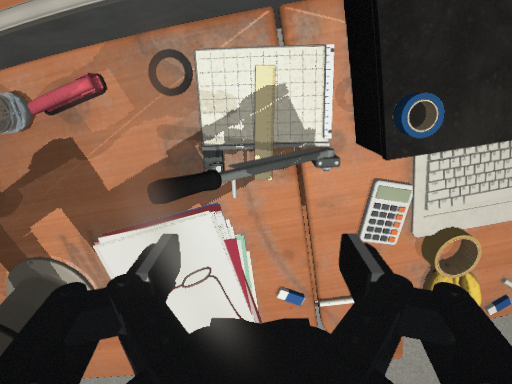

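The wrist picture shows the bed with corners near (197,47), (334,43) and (203,148). The chosen ruler spans (255,65)-(273,180), its near end under the arm. The handle is at about (185,188) and the hinge at about (328,160). The catch lug is at (213,158). Next is a close crop for accurate points.

```bash
python3 -c "
import cv2
a=cv2.imread('pics/w1.png')[35:210,140:350]
cv2.imwrite('pics/w1c.png',cv2.resize(a,None,fx=3.4,fy=3.4,interpolation=cv2.INTER_CUBIC))"
```

```text
(no output)
```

View pics/w1c.png

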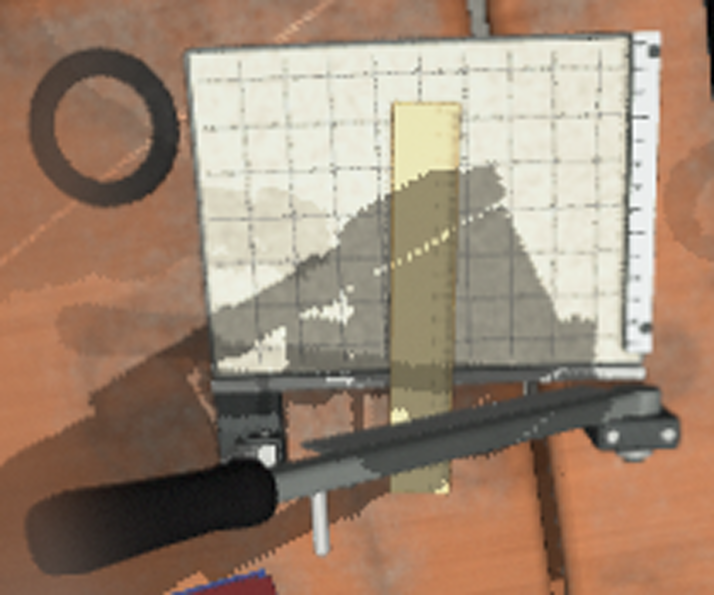

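```bash
cat >> h.py <<'E'
def g2w(p,P):
    P=np.asarray(P,float).reshape(-1,3); c,s=np.cos(p[2]),np.sin(p[2])
    return np.c_[p[0]+c*P[:,0]-s*P[:,1],p[1]+s*P[:,0]+c*P[:,1],P[:,2]]
def w2g(p,P):
    P=np.asarray(P,float).reshape(-1,3)-[p[0],p[1],0]; c,s=np.cos(p[2]),np.sin(p[2])
    return np.c_[c*P[:,0]+s*P[:,1],-s*P[:,0]+c*P[:,1],P[:,2]]
def handle(a,dr=0): return [98-(243*np.cos(a)-(13.5-dr)*np.sin(a)),-88.5,34+243*np.sin(a)+(13.5-dr)*np.cos(a)]
E
python3 - <<'E'
from h import *
from scipy.optimize import least_squares
np.set_printoptions(precision=2,suppress=True)
f=grab("wrist"); tf=grab("top"); sf=grab("side")
c=lambda *p:np.array([[140+x/3.4,35+y/3.4] for x,y in p])
px=c((187,48),(212,380),(661,32),(155,518))
tp=np.array([[110+x/2.6,100+y/2.6] for x,y in ((270,203),(393,97))])
B=[[-105,69,22],[-105,-81,22],[105,69,32]]
res=lambda q:np.r_[(proj(f,g2w(q,B+[handle(q[3],12)]))-px).ravel(),.5*(proj(tf,g2w(q,[[-105,69,22],[105,69,32]]))-tp).ravel()]
s=least_squares(res,[604,-134,-.96,.68]); p=s.x; print(p,s.fun)
r=atz(f,c((392,102),(460,102),(452,490),(393,492)),31); print("ruler in g\n",w2g(p,r)); print("w",r.mean(0))
np.save("pose.npy",p)
print("side handle tip",proj(sf,g2w(p,[handle(p[3],12)])), "ring",w2g(p,atz(f,c((104,127)),0)),"screen",w2g(p,atz(f,[[60,45],[180,22]],114)))
print("catch",w2g(p,atz(f,c((265,455)),40)), "pin", proj(f,g2w(p,[[-87,-111,56]]))*3.4-[140*3.4,35*3.4])
print("black box corners", w2g(p,atz(f,[[387,157],[345,0]],100)))
print("papers",w2g(p,atz(f,[[95,243],[222,206],[250,290]],10)))
print("spot test w->g", g2w(p,[[-30,-200,0],[60,-230,0],[150,-100,0],[130,-200,0]]))
print("calc,eraser,marker w", atz(f,[[362,240],[372,180],[290,297],[318,302],[300,170],[318,320]],0))
E
```

```text
[ 605.29 -136.5    -0.93    0.7 ] [-1.47  1.77 -0.95  1.82 -0.37  1.66  1.8  -3.88 -0.37 -0.56  0.39 -0.75]
ruler in g
 [[ -12.01   44.73   31.  ]
 [  17.89   44.     31.  ]
 [  12.16 -134.02   31.  ]
 [ -16.84 -134.31   31.  ]]
w [ 569.45 -163.55   31.  ]
side handle tip [[236.69 160.58]] ring [[-149.89   41.54    0.  ]] screen [[-252.63   71.38  114.  ]
 [ -98.67   87.49  114.  ]]
catch [[ -77.05 -111.66   40.  ]] pin [[238.41 462.85]]
black box corners [[169.01 -85.23 100.  ]
 [ 99.56 110.82 100.  ]]
papers [[-333.34 -260.68   10.  ]
 [ -79.45 -188.57   10.  ]
 [ -35.63 -372.93   10.  ]]
spot test w->g [[ 426.93 -231.82    0.  ]
 [ 456.59 -321.94    0.  ]
 [ 614.61 -316.54    0.  ]
 [ 522.44 -360.19    0.  ]]
calc,eraser,marker w [[ 498.58 -447.11    0.  ]
 [ 600.51 -380.4     0.  ]
 [ 311.34 -413.37    0.  ]
 [ 334.6  -470.18    0.  ]
 [ 539.66 -262.13    0.  ]
 [ 296.75 -501.41    0.  ]]
```

carry_out(
  steps=[
    [[41,4,0],[0,0,0],0.41],
    [[41.7,4.2,0],[0,0,0],0.41],
    [[0,0,50],[0,0,0],0.41],
    [[0,0,50],[0,0,0],0.41],
    [[0,0,50],[0,0,0],0.41],
    [[0,0,0],[0,0,0],0.41],
  ],
)

```text
t: 4.5
eef_pos: [606.0, -133.3, 173.9]
eef_rot: [[0.816, 0.578, -0.014], [0.578, -0.816, 0.005], [-0.009, -0.012, -1.0]]
contact_force: [-0.6, 1.1, -0.5]
width: 0.594
grip_force: 0.0
```

```bash
python3 - <<'E'
from h import *
np.set_printoptions(precision=3,suppress=True)
s=env.get_state(); print(s["joints"],s["eef_pos"],s["width"])
f=grab("side"); w=grab("wrist"); 
p=np.load("pose.npy")
a=cv2.resize(f["img"][40:260,130:400],None,fx=1.48,fy=1.48,interpolation=cv2.INTER_CUBIC)
b=cv2.resize(w["img"][:,100:420],None,fx=.85,fy=.85)
h=max(a.shape[0],b.shape[0]); o=np.zeros((h,a.shape[1]+b.shape[1],3),np.uint8); o[:a.shape[0],:a.shape[1]]=a; o[:b.shape[0],a.shape[1]:]=b
cv2.imwrite("pics/c1.png",o)
for r in spotter.trace("ruler","wrist")[:3]: print(r["bbox"],r["confidence"])
print("pred ruler corners",proj(w,g2w(p,[[-12,44.7,31],[17.9,44,31],[12.2,-134,31],[-16.8,-134,31]])))
E
```

```text
[-0.34   0.571  1.313 -0.     1.272  0.614] [ 605.964 -133.251  173.931] 0.5935419555926064
[247.5, 129.4, 279.7, 274.5] 0.93
pred ruler corners [[248.069 131.736]
 [276.791 131.731]
 [272.902 276.589]
 [249.603 276.99 ]]
```

View pics/c1.png

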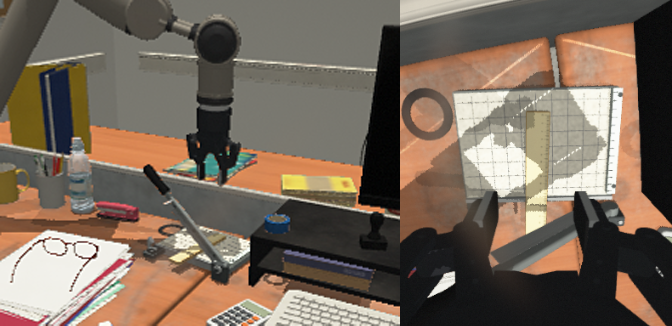

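The side view shows the wrist well above the handle. In the wrist view the ruler matches the predicted corners to within about 3 px and lies centred between the fingers.

carry_out(
  steps=[
    [[0,0,50],[0,0,0],0.41],
    [[0,0,50],[0,0,0],0.41],
    [[0,0,30],[0,0,0],0.41],
    [[0,0,15],[0,0,0],0.41],
    [[0,0,8],[0,0,0],0.41],
    [[0,0,0],[0,0,0],0.41],
    [[0,0,0],[0,0,0],0.41],
  ],
)

```text
t: 5.35
eef_pos: [611.6, -135.3, 30.7]
eef_rot: [[0.816, 0.578, 0.004], [0.578, -0.816, -0.001], [0.002, 0.003, -1.0]]
contact_force: [0.1, 0.6, 1.3]
width: 0.589
grip_force: 0.0
```

```bash
python3 - <<'E'
from h import *
np.set_printoptions(precision=3,suppress=True)
w=grab("wrist"); s=env.get_state(); print(s["eef_pos"],s["eef_rot"],s["joints"])
p=np.load("pose.npy"); R=np.array(s["eef_rot"]);t=np.array(s["eef_pos"])
for r in spotter.trace("ruler","wrist")[:2]:
    rows=np.where(r["mask"].any(1))[0]; print(r["bbox"],r["confidence"])
    for y in range(rows[0]+6,rows[-1],12):
        xs=np.where(r["mask"][y])[0]; P=atz(w,[[xs[0],y],[xs[-1]+1,y]],31); print(y,((P-t)@R)[:,:2].ravel())
E
```

```text
[ 611.467 -135.244   30.581] [[ 0.816  0.578  0.004]
 [ 0.578 -0.816 -0.001]
 [ 0.002  0.003 -1.   ]] [-0.34   0.728  1.457 -0.     0.953  0.614]
[229.2, 167.1, 284.9, 323.8] 0.92
171 [ 38.201 -15.823  38.132  14.066]
183 [ 31.498 -16.042  31.425  14.246]
195 [ 24.612 -16.272  24.534  14.435]
207 [ 17.529 -15.956  17.451  13.519]
219 [ 10.236 -16.2    10.15   14.275]
231 [  2.717 -16.455   2.631  13.337]
243 [ -5.046 -16.723  -5.135  13.539]
255 [-13.069 -17.596 -13.16   13.159]
267 [-21.374 -17.3   -21.47   13.373]
279 [-29.982 -16.999 -30.079  12.985]
291 [-38.92  -17.316 -39.016  12.587]
303 [-48.214 -17.65  -48.315  12.815]
315 [-57.895 -18.004 -57.995  12.408]
```

carry_out(
  steps=[
    [[0,-1,4],[0,0,0],0.41],
    [[0,0,2],[0,0,0],0.41],
    [[0,0,0],[0,0,0],0.8],
    [[0,0,0],[0,0,0],0.8],
    [[0,0,0],[0,0,0],0.8],
    [[0,0,0],[0,0,0],0.8],
  ],
  force=40,
)

```text
t: 6.05
eef_pos: [609.5, -134.0, 22.4]
eef_rot: [[0.816, 0.578, 0.0], [0.578, -0.816, -0.0], [0.0, 0.0, -1.0]]
contact_force: [-0.7, -0.3, 0.7]
width: 0.333
grip_force: 39.7
```

carry_out(
  steps=[
    [[0,0,-5],[0,0,0],0.8],
    [[0,-15,-1],[0,0,0],0.8],
    [[0,-20,0],[0,0,0],0.8],
    [[0,-15,0],[0,0,0],0.8],
    [[0,0,-10],[0,0,0],0.8],
    [[0,0,-12],[0,0,0],0.8],
    [[0,0,-12],[0,0,0],0.8],
    [[0,0,0],[0,0,0],0.8],
    [[0,0,0],[0,0,0],0.8],
  ],
)

```text
t: 6.95
eef_pos: [581.1, -93.8, 63.0]
eef_rot: [[0.816, 0.578, 0.002], [0.578, -0.816, -0.001], [0.001, 0.001, -1.0]]
contact_force: [-1.1, 0.6, -0.2]
width: 0.335
grip_force: 39.6
```

```bash
python3 - <<'E'
from h import *
np.set_printoptions(precision=1,suppress=True)
s=env.get_state(); w=grab("wrist"); f=grab("side"); p=np.load("pose.npy"); print(w2g(p,s["eef_pos"]))
a=cv2.resize(f["img"][100:250,180:330],None,fx=2.7,fy=2.7,interpolation=cv2.INTER_CUBIC)
b=cv2.resize(w["img"][100:384,70:430],None,fx=1.05,fy=1.05)
h=max(a.shape[0],b.shape[0]); o=np.zeros((h,a.shape[1]+b.shape[1],3),np.uint8); o[:a.shape[0],:a.shape[1]]=a; o[:b.shape[0],a.shape[1]:]=b
cv2.imwrite("pics/c2.png",o); print(o.shape)
E
```

```text
[[-48.8   6.1  63. ]]
(405, 783, 3)
```

View pics/c2.png

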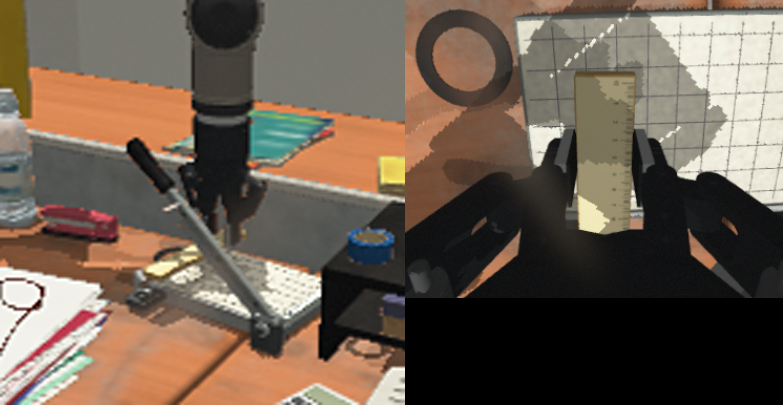

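The ruler is held firmly and lifted well under the raised arm, with its end at side crop (160,268). The catch at (145,295) is below it. Continue out past the handle end.

carry_out(
  steps=[
    [[0,0,-10],[0,0,0],0.8],
    [[0,-25,-2],[0,0,0],0.8],
    [[0,-30,0],[0,0,0],0.8],
    [[-2,-30,0],[0,0,0],0.8],
    [[-2,-30,0],[0,0,0],0.8],
    [[0,-20,0],[0,0,0],0.8],
    [[0,0,0],[0,0,0],0.8],
    [[0,0,0],[0,0,0],0.8],
  ],
)

```text
t: 7.85
eef_pos: [499.8, 14.5, 74.8]
eef_rot: [[0.815, 0.579, 0.001], [0.579, -0.815, -0.0], [0.001, 0.001, -1.0]]
contact_force: [-0.1, -1.1, -0.3]
width: 0.338
grip_force: 39.6
```

```bash
python3 - <<'E'
from h import *
np.set_printoptions(precision=1,suppress=True)
s=env.get_state(); p=np.load("pose.npy"); print(w2g(p,s["eef_pos"]),s["contact_force"],s["joints"])
f=grab("top"); f2=grab("side")
a=cv2.resize(f["img"][120:270,130:330],None,fx=2,fy=2,interpolation=cv2.INTER_CUBIC)
b=cv2.resize(f2["img"][100:250,170:370],None,fx=2,fy=2,interpolation=cv2.INTER_CUBIC)
cv2.imwrite("pics/c3.png",np.hstack([a,b]))
E
```

```text
[[-184.1    5.5   74.8]] [-0.1 -1.1 -0.3] [-0.1  0.5  1.8 -0.   0.9  0.8]
```

View pics/c3.png

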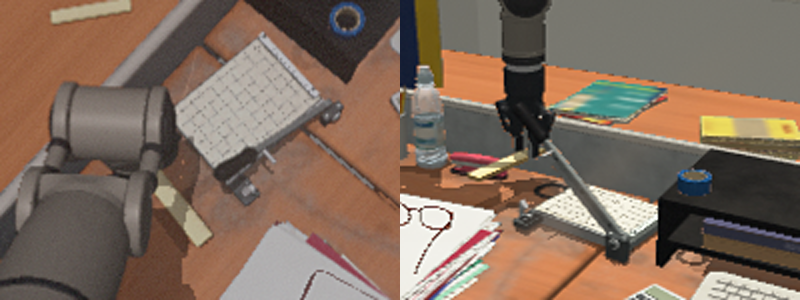

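carry_out(
  steps=[
    [[0,0,-50],[0,0,0],0.8],
    [[0,0,-50],[0,0,0],0.8],
    [[0,0,-50],[0,0,0],0.8],
    [[0,0,-50],[0,0,0],0.8],
    [[0,0,-5],[0,0,0],0.8],
    [[-33,27.5,0],[0,0,0],0.8],
    [[-33,27.5,0],[0,0,0],0.8],
    [[-33,27.5,0],[0,0,0],0.8],
    [[-33,27.5,0],[0,0,0],0.8],
    [[-33,27.5,0],[0,0,0],0.8],
  ],
)

```text
t: 8.95
eef_pos: [443.3, -195.3, 278.8]
eef_rot: [[0.816, 0.578, -0.0], [0.578, -0.816, 0.0], [-0.0, -0.0, -1.0]]
contact_force: [1.3, 0.4, 0.4]
width: 0.336
grip_force: 39.9
```

carry_out(
  steps=[
    [[-33,27.5,0],[0,0,0],0.8],
    [[-31,27.5,0],[0,0,0],0.8],
    [[0,0,0],[0,0,-0.136],0.8],
    [[0,0,0],[0,0,-0.136],0.8],
    [[0,0,0],[0,0,-0.136],0.8],
    [[0,0,0],[0,0,-0.136],0.8],
    [[0,0,0],[0,0,-0.136],0.8],
    [[0,0,0],[0,0,-0.136],0.8],
    [[0,0,0],[0,0,-0.136],0.8],
    [[0,0,0],[0,0,0],0.8],
  ],
)

```text
t: 9.95
eef_pos: [423.4, -275.5, 278.7]
eef_rot: [[0.002, 1.0, -0.001], [1.0, -0.002, 0.0], [0.0, -0.001, -1.0]]
contact_force: [-0.6, -0.3, -0.0]
width: 0.342
grip_force: 39.9
```

```bash
python3 - <<'E'
from h import *
np.set_printoptions(precision=2,suppress=True)
s=env.get_state(); w=grab("wrist"); print(s["t"],s["eef_pos"],s["eef_rot"],s["joints"])
b=w["img"].copy(); c=np.array(s["eef_pos"]); R=np.array(s["eef_rot"])
q=[c+R@np.array([x,y,0]) for x,y in((40,-17),(40,14),(-140,14),(-140,-17))]
q=proj(w,[[x,y,0] for x,y,_ in q]); cv2.polylines(b,[q.astype(np.int32)],True,(0,255,0),1)
cv2.imwrite("pics/c4.png",b)
E
```

```text
9.95 [ 423.45 -275.52  278.68] [[ 0.  1. -0.]
 [ 1. -0.  0.]
 [ 0. -0. -1.]] [-0.73  0.27  1.49 -0.    1.38 -0.73]
```

View pics/c4.png

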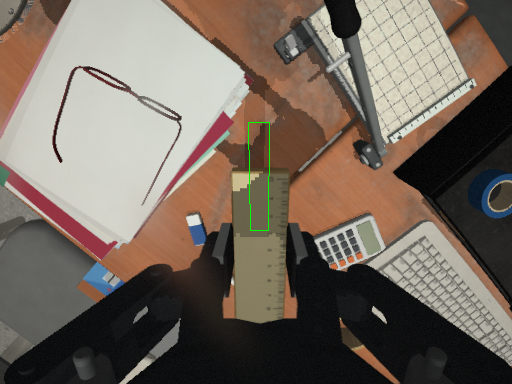

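The green outline of the landing footprint falls on bare desk, clear of the papers, the eraser at (195,228) and the calculator at (350,240). Lower here.

carry_out(
  steps=[
    [[0,0,50],[0,0,0],0.8],
    [[0,0,50],[0,0,0],0.8],
    [[0,0,50],[0,0,0],0.8],
    [[0,0,50],[0,0,0],0.8],
    [[0,0,40],[0,0,0],0.8],
    [[0,0,20],[0,0,0],0.8],
    [[0,0,10],[0,0,0],0.8],
    [[0,0,2],[0,0,0],0.8],
    [[0,0,0],[0,0,0],0.8],
    [[0,0,0],[0,0,0],0.8],
  ],
)

```text
t: 11.0
eef_pos: [424.4, -275.5, 8.6]
eef_rot: [[0.003, 1.0, 0.002], [1.0, -0.003, -0.002], [-0.002, 0.002, -1.0]]
contact_force: [0.4, 0.0, -0.3]
width: 0.338
grip_force: 39.9
```

carry_out(
  steps=[
    [[0,0,3],[0,0,0],0.8],
    [[0,0,2],[0,0,0],0.8],
    [[0,0,1],[0,0,0],0.8],
    [[0,0,0],[0,0,0],0.8],
  ],
)

```text
t: 11.4
eef_pos: [423.6, -274.8, 1.3]
eef_rot: [[0.002, 1.0, -0.0], [1.0, -0.002, -0.0], [-0.0, -0.0, -1.0]]
contact_force: [0.6, -0.9, -0.2]
width: 0.337
grip_force: 39.9
```

carry_out(
  steps=[
    [[0,0,0],[0,0,0],0.5],
    [[0,0,0],[0,0,0],0.35],
    [[0,0,0],[0,0,0],0.35],
    [[0,0,-20],[0,0,0],0.35],
    [[0,0,-40],[0,0,0],0.35],
    [[0,0,-50],[0,0,0],0.5],
    [[0,0,-50],[0,0,0],1.0],
    [[0,0,-50],[0,0,0],1.0],
    [[0,0,-50],[0,0,0],1.0],
    [[0,0,-30],[0,0,0],1.0],
  ],
)

```text
t: 12.4
eef_pos: [424.2, -275.2, 295.7]
eef_rot: [[0.002, 1.0, 0.004], [1.0, -0.002, -0.004], [-0.004, 0.004, -1.0]]
contact_force: [0.3, -0.5, -0.7]
width: -0.004
grip_force: 0.0
```

carry_out(
  steps=[
    [[0,0,0],[0,0,0.14],1.0],
    [[0,0,0],[0,0,0.14],1.0],
    [[0,0,0],[0,0,0.14],1.0],
    [[0,0,0],[0,0,0.14],1.0],
    [[0,0,0],[0,0,0.14],1.0],
    [[0,0,0],[0,0,0.14],1.0],
    [[0,0,0],[0,0,0.085],1.0],
    [[0,0,0],[0,0,0],1.0],
    [[0,0,0],[0,0,0],1.0],
  ],
)

```text
t: 13.3
eef_pos: [423.6, -274.7, 291.3]
eef_rot: [[0.798, 0.602, -0.0], [0.602, -0.798, -0.0], [-0.0, -0.0, -1.0]]
contact_force: [-0.2, 0.1, -0.3]
width: -0.0
grip_force: 0.0
```

```bash
python3 - <<'E'
from h import *
np.set_printoptions(precision=2,suppress=True)
s=env.get_state(); w=grab("wrist"); print(s["t"],s["eef_pos"],s["eef_rot"],s["joints"],s["contact_force"])
cv2.imwrite("pics/w5.png",w["img"]); p=np.load("pose.npy")
for r in spotter.trace("ruler","wrist")[:3]: print(r["bbox"],r["confidence"])
b=w["img"][:,:].copy()
for a in(.6,.7,.8):
    for d in(203,283):
        P=[98-d*np.cos(a)+1.5*np.sin(a),-88.5,34+d*np.sin(a)+1.5*np.cos(a)]
        q=proj(w,g2w(p,[P]))[0]; print(a,d,q); 
q=proj(w,g2w(p,[[-105,69,22],[105,69,22],[105,-81,22],[-105,-81,22]])); cv2.polylines(b,[q.astype(np.int32)],True,(0,255,0),1)
cv2.imwrite("pics/c5.png",cv2.resize(b,None,fx=1.5,fy=1.5,interpolation=cv2.INTER_CUBIC))
E
```

```text
13.3 [ 423.6  -274.74  291.28] [[ 0.8  0.6 -0. ]
 [ 0.6 -0.8 -0. ]
 [-0.  -0.  -1. ]] [-0.73  0.26  1.47 -0.    1.41  0.2 ] [-0.18  0.09 -0.27]
[232.4, 127.4, 334.2, 206.1] 0.59
0.6 203 [184.54  27.05]
0.6 283 [89.02 16.71]
0.7 203 [193.81  22.51]
0.7 283 [93.95  7.53]
0.8 203 [206.52  17.8 ]
0.8 283 [104.83  -3.17]
```

View pics/c5.png

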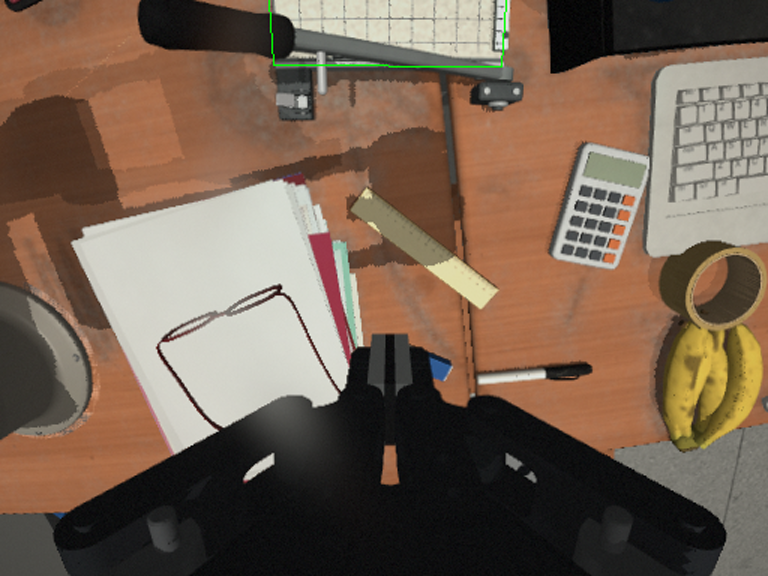

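The ruler lies flat on bare desk, at wrist view (350,190)-(495,300) in the 1.5x picture, touching nothing. The bed outline matches the fit, and the handle fits an angle of about 0.67. Next I work out the pressing path.

```bash
python3 - <<'E'
from h import *
np.set_printoptions(precision=1,suppress=True)
s=env.get_state(); p=np.load("pose.npy"); R=np.array(s["eef_rot"]); c=np.array(s["eef_pos"]); print(w2g(p,c))
def tcp(a,over=0):
    h=handle(a); return g2w(p,[[h[0]+5,h[1],h[2]+8*np.tan(a)-over]])[0]
A=[.70,.65,.6,.55,.5,.45,.4,.35,.3,.25,.2,.15,.1,.05,0]
P=np.array([tcp(a) for a in A]); print("first delta (tool)",(P[0]-c)@R, "z",P[:,2])
print(np.diff(P,axis=0)@R)
E
```

```text
[[   2.5 -228.3  291.3]]
first delta (tool) [140.2 -75.8  83.7] z [207.6 197.9 187.8 177.4 166.7 155.7 144.4 132.9 121.2 109.2  97.1  84.9
  72.5  60.   47.5]
[[ 0.  -8.1  9.7]
 [ 0.  -7.7 10.1]
 [ 0.  -7.2 10.4]
 [ 0.  -6.7 10.7]
 [ 0.  -6.2 11. ]
 [ 0.  -5.6 11.3]
 [ 0.  -5.1 11.5]
 [ 0.  -4.5 11.7]
 [ 0.  -3.9 11.9]
 [ 0.  -3.4 12.1]
 [ 0.  -2.8 12.3]
 [ 0.  -2.2 12.4]
 [ 0.  -1.6 12.5]
 [ 0.  -1.  12.5]]
```

carry_out(
  steps=[
    [[35,-19,0],[0,0,0],1.0],
    [[35,-19,0],[0,0,0],1.0],
    [[35,-19,0],[0,0,0],1.0],
    [[35,-19,0],[0,0,0],1.0],
    [[0,0,30],[0,0,0],1.0],
    [[0,0,30],[0,0,0],1.0],
    [[0,0,8],[0,0,0],1.0],
    [[0,0,0],[0,0,0],1.0],
  ],
)

```text
t: 14.2
eef_pos: [489.5, -129.9, 222.6]
eef_rot: [[0.8, 0.601, -0.002], [0.601, -0.8, 0.001], [-0.001, -0.002, -1.0]]
contact_force: [0.3, -0.1, 0.9]
width: -0.003
grip_force: 0.0
```

```bash
python3 - <<'E'
from h import *
np.set_printoptions(precision=1,suppress=True)
s=env.get_state(); p=np.load("pose.npy"); print(w2g(p,s["eef_pos"]),s["contact_force"])
w=grab("wrist"); f=grab("side")
a=cv2.resize(f["img"][110:230,200:320],None,fx=3.3,fy=3.3,interpolation=cv2.INTER_CUBIC)
b=cv2.resize(w["img"][126:384,60:460],None,fx=1,fy=1)
h=max(a.shape[0],b.shape[0]); o=np.zeros((h,a.shape[1]+b.shape[1],3),np.uint8); o[:a.shape[0],:a.shape[1]]=a; o[:b.shape[0],a.shape[1]:]=b
cv2.imwrite("pics/c6.png",o); print(o.shape)
E
```

```text
[[-74.4 -88.9 222.6]] [ 0.3 -0.1  0.9]
(396, 796, 3)
```

View pics/c6.png

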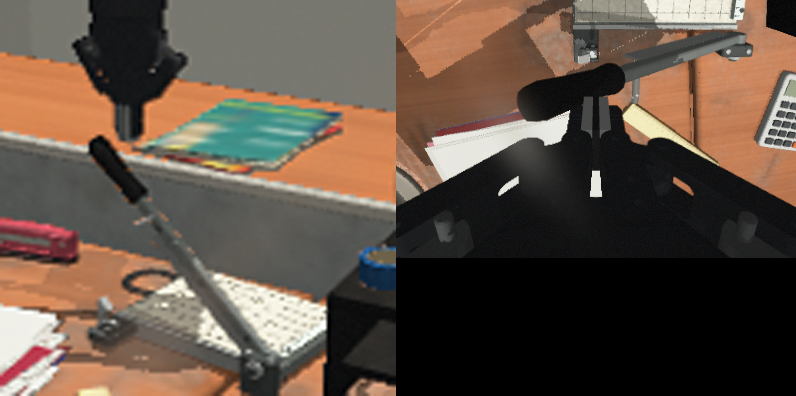

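```bash
python3 - <<'E'
from h import *
from scipy.optimize import least_squares
np.set_printoptions(precision=2,suppress=True)
w=grab("wrist"); p=np.load("pose.npy"); m=spotter.trace("handle","wrist"); print([ (r["bbox"],r["confidence"]) for r in m[:2]])
hsv=cv2.cvtColor(w["img"],cv2.COLOR_BGR2HSV)
def pr(a,y): return proj(w,g2w(p,[[98-d*np.cos(a)+1.5*np.sin(a),y,34+d*np.sin(a)+1.5*np.cos(a)] for d in(203,283)]))
obs=np.array([[276,206],[194,226]])
s=least_squares(lambda q:(pr(q[0],q[1])-obs).ravel(),[.68,-88.5]); print(s.x,s.fun); print(pr(.65,-88.5),pr(.7,-88.5))
E
```

```text
[([178.8, 157.7, 408.0, 248.1], 0.81)]
[  0.7  -89.71] [ 5.64 -5.29 -7.02  5.03]
[[272.78 195.72]
 [177.07 221.17]] [[281.49 199.19]
 [186.59 229.06]]
```

carry_out(
  steps=[
    [[-0.5,-3,5],[0,0,0],1.0],
    [[0,-3,5],[0,0,0],1.0],
    [[0,-3,5],[0,0,0],1.0],
    [[0,-3,5],[0,0,0],1.0],
    [[0,-4,5],[0,0,0],1.0],
    [[0,-4,5],[0,0,0],1.0],
  ],
)

```text
t: 15.0
eef_pos: [477.5, -114.0, 193.0]
eef_rot: [[0.8, 0.6, 0.0], [0.6, -0.8, -0.0], [-0.0, 0.0, -1.0]]
contact_force: [0.0, -1.0, 2.9]
width: -0.001
grip_force: 0.8
```

carry_out(
  steps=[
    [[0,-4,6],[0,0,0],1.0],
    [[0,-3.5,6],[0,0,0],1.0],
    [[0,-3.5,6],[0,0,0],1.0],
    [[0,-3,6],[0,0,0],1.0],
    [[0,-3,6],[0,0,0],1.0],
    [[0,-3,6],[0,0,0],1.0],
    [[0,-2.5,6],[0,0,0],1.0],
    [[0,-2.5,6],[0,0,0],1.0],
    [[0,-2,6],[0,0,0],1.0],
    [[0,-2,6],[0,0,0],1.0],
  ],
)

```text
t: 16.0
eef_pos: [460.1, -90.9, 132.8]
eef_rot: [[0.8, 0.6, -0.0], [0.6, -0.8, -0.0], [-0.0, -0.0, -1.0]]
contact_force: [-0.8, 1.2, 4.0]
width: 0.0
grip_force: 1.4
```

```bash
python3 - <<'E'
from h import *
np.set_printoptions(precision=1,suppress=True)
s=env.get_state(); p=np.load("pose.npy"); print(w2g(p,s["eef_pos"]),s["contact_force"])
w=grab("wrist"); f=grab("side")
a=cv2.resize(f["img"][110:230,200:320],None,fx=3.3,fy=3.3,interpolation=cv2.INTER_CUBIC)
b=w["img"][126:384,60:460]
o=np.zeros((a.shape[0],a.shape[1]+b.shape[1],3),np.uint8); o[:a.shape[0],:a.shape[1]]=a; o[:b.shape[0],a.shape[1]:]=b
cv2.imwrite("pics/c7.png",o)
E
```

```text
[[-123.2  -89.3  132.8]] [-0.8  1.2  4. ]
```

View pics/c7.png

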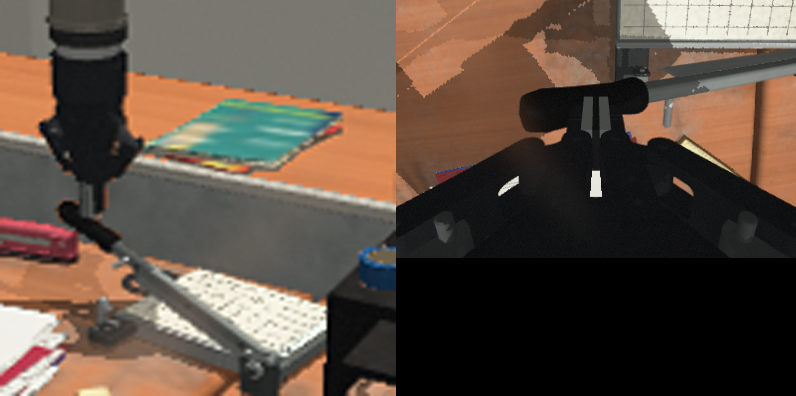

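The closed fingertips sit on the middle of the handle and the arm follows with about 4 N. Continue.

carry_out(
  steps=[
    [[0,-2,6],[0,0,0],1.0],
    [[0,-2,6],[0,0,0],1.0],
    [[0,-2,6],[0,0,0],1.0],
    [[0,-2,6],[0,0,0],1.0],
    [[0,-1.5,6],[0,0,0],1.0],
    [[0,-1.5,6],[0,0,0],1.0],
    [[0,-1.5,6],[0,0,0],1.0],
    [[0,-1,6],[0,0,0],1.0],
    [[0,-1,6],[0,0,0],1.0],
    [[0,-1,5],[0,0,0],1.0],
  ],
)

```text
t: 17.1
eef_pos: [450.8, -78.6, 73.7]
eef_rot: [[0.8, 0.6, -0.0], [0.6, -0.8, -0.0], [-0.0, -0.0, -1.0]]
contact_force: [-0.6, 1.6, 4.8]
width: 0.003
grip_force: 1.9
```

carry_out(
  steps=[
    [[0,-0.5,3],[0,0,0],1.0],
    [[0,-0.5,3],[0,0,0],1.0],
    [[0,-0.5,3],[0,0,0],1.0],
    [[0,-0.5,3],[0,0,0],1.0],
    [[0,0,3],[0,0,0],1.0],
    [[0,0,3],[0,0,0],1.0],
    [[0,0,2],[0,0,0],1.0],
    [[0,0,2],[0,0,0],1.0],
  ],
)

```text
t: 17.9
eef_pos: [449.3, -76.7, 52.2]
eef_rot: [[0.8, 0.6, -0.001], [0.6, -0.8, 0.0], [-0.0, -0.001, -1.0]]
contact_force: [-2.5, 3.5, 5.7]
width: 0.001
grip_force: 2.4
```

carry_out(
  steps=[
    [[0,0,1.5],[0,0,0],1.0],
    [[0,0,1.5],[0,0,0],1.0],
    [[0,0,1],[0,0,0],1.0],
    [[0,0,1],[0,0,0],1.0],
  ],
)

```text
t: 18.3
eef_pos: [449.5, -77.0, 47.1]
eef_rot: [[0.8, 0.6, -0.001], [0.6, -0.8, 0.0], [-0.0, -0.0, -1.0]]
contact_force: [-2.4, 2.3, 5.1]
width: -0.002
grip_force: 2.6
```

carry_out(
  steps=[
    [[0,0,1],[0,0,0],1.0],
    [[0,0,1],[0,0,0],1.0],
    [[0,0,0],[0,0,0],1.0],
  ],
)

```text
t: 18.6
eef_pos: [449.5, -76.9, 45.4]
eef_rot: [[0.8, 0.6, -0.0], [0.6, -0.8, 0.0], [-0.0, -0.0, -1.0]]
contact_force: [-3.5, 2.5, 7.7]
width: -0.0
grip_force: 3.7
```

carry_out(
  steps=[
    [[0,0,1],[0,0,0],1.0],
    [[0,0,1],[0,0,0],1.0],
    [[0,0,0],[0,0,0],1.0],
  ],
)

```text
t: 18.9
eef_pos: [449.5, -76.9, 43.8]
eef_rot: [[0.8, 0.6, -0.0], [0.6, -0.8, 0.0], [-0.0, -0.0, -1.0]]
contact_force: [-5.0, 3.9, 13.2]
width: 0.001
grip_force: 6.1
```

carry_out(
  steps=[
    [[0,0,1],[0,0,0],1.0],
    [[0,0,0.5],[0,0,0],1.0],
    [[0,0,0],[0,0,0],1.0],
    [[0,0,0],[0,0,0],1.0],
  ],
)

```text
t: 19.3
eef_pos: [449.5, -76.8, 42.6]
eef_rot: [[0.8, 0.6, -0.0], [0.6, -0.8, 0.0], [-0.0, -0.0, -1.0]]
contact_force: [-5.9, 4.2, 16.1]
width: 0.001
grip_force: 8.0
```

```bash
python3 - <<'E'
from h import *
f=grab("side"); w=grab("wrist"); p=np.load("pose.npy"); s=env.get_state(); print(w2g(p,s["eef_pos"]))
a=cv2.resize(f["img"][130:230,200:320],None,fx=3.3,fy=3.3,interpolation=cv2.INTER_CUBIC)
b=w["img"][126:384,60:460]
o=np.zeros((a.shape[0],a.shape[1]+b.shape[1],3),np.uint8); o[:a.shape[0],:a.shape[1]]=a; o[:b.shape[0],a.shape[1]:]=b
cv2.imwrite("pics/c8.png",o)
E
```

```text
[[-140.89140929  -89.40938895   42.5947972 ]]
```

View pics/c8.png

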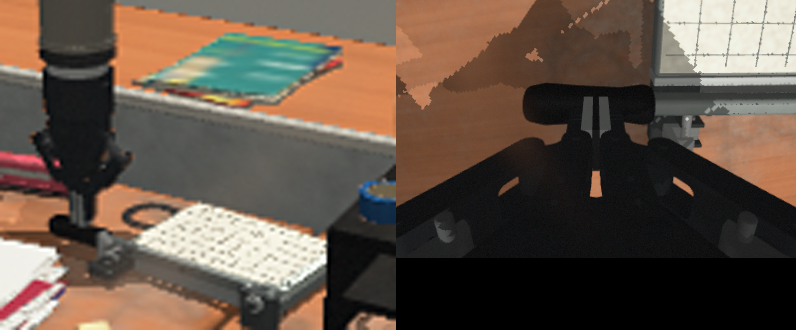

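carry_out(
  steps=[
    [[0,0,1],[0,0,0],1.0],
    [[0,0,1],[0,0,0],1.0],
    [[0,0,0],[0,0,0],1.0],
  ],
)

```text
t: 19.7
eef_pos: [449.5, -76.8, 40.9]
eef_rot: [[0.8, 0.6, -0.0], [0.6, -0.8, 0.0], [0.0, -0.0, -1.0]]
contact_force: [-6.4, 4.5, 20.3]
width: -0.002
grip_force: 10.3
```

carry_out(
  steps=[
    [[0,0,-1.5],[0,0,0],1.0],
    [[0,0,-1.5],[0,0,0],1.0],
    [[0,0,-1.5],[0,0,0],1.0],
    [[0,0,-1.5],[0,0,0],1.0],
    [[0,0,-1.5],[0,0,0],1.0],
    [[0,0,-1.5],[0,0,0],1.0],
    [[0,0,0],[0,0,0],1.0],
  ],
)

```text
t: 20.4
eef_pos: [449.9, -77.3, 48.9]
eef_rot: [[0.8, 0.6, 0.0], [0.6, -0.8, -0.0], [0.0, 0.001, -1.0]]
contact_force: [-0.7, 1.7, 3.6]
width: 0.001
grip_force: 1.9
```

carry_out(
  steps=[
    [[0,0,-1.5],[0,0,0],1.0],
    [[0,0,-1.5],[0,0,0],1.0],
    [[0,0,-1],[0,0,0],1.0],
    [[0,0,0],[0,0,0],1.0],
    [[0,0,0],[0,0,0],1.0],
  ],
)

```text
t: 20.9
eef_pos: [449.7, -77.1, 52.7]
eef_rot: [[0.8, 0.6, -0.0], [0.6, -0.8, -0.0], [-0.0, 0.0, -1.0]]
contact_force: [-0.0, -0.5, -0.3]
width: -0.0
grip_force: 0.0
```

carry_out(
  steps=[
    [[0,0,-3],[0,0,0],1.0],
    [[0,0,-5],[0,0,0],1.0],
    [[0,0,-15],[0,0,0],1.0],
    [[0,0,-40],[0,0,0],1.0],
    [[0,0,-50],[0,0,0],1.0],
    [[0,0,-50],[0,0,0],1.0],
    [[0,0,-50],[0,0,0],1.0],
    [[0,0,0],[0,0,0],1.0],
    [[0,0,0],[0,0,0],1.0],
  ],
)

```text
t: 21.8
eef_pos: [449.9, -77.1, 266.9]
eef_rot: [[0.8, 0.6, 0.003], [0.6, -0.8, -0.001], [0.002, 0.002, -1.0]]
contact_force: [-0.3, -0.1, -0.1]
width: -0.0
grip_force: 0.0
```

```bash
python3 - <<'E'
from h import *
np.set_printoptions(precision=1,suppress=True)
s=env.get_state(); print(s["t"],s["eef_pos"],s["contact_force"]); p=np.load("pose.npy")
for cam in("side","top","wrist"):
    f=grab(cam)
    for t in("handle","ruler"):
        for r in spotter.trace(t,cam)[:2]: print(cam,t,np.round(r["bbox"],1).tolist(),round(r["confidence"],2), r["mask"].sum())
    q=lambda a:proj(f,g2w(p,[[98-d*np.cos(a)+1.5*np.sin(a),-88.5,34+d*np.sin(a)+1.5*np.cos(a)] for d in(0,203,283)])).round(1).tolist()
    print(cam,"pred .016",q(.016),"pred .2",q(.2))
    if cam=="side": print(cv2.cvtColor(f["img"],cv2.COLOR_BGR2GRAY)[190:216:2,212:236:2])
E
```

```text
21.8 [449.9 -77.1 266.9] [-0.3 -0.1 -0.1]
side handle [218.7, 193.0, 274.0, 219.2] 0.79 440
side handle [214.7, 271.1, 258.3, 297.0] 0.42 238
side ruler [225.1, 225.8, 245.3, 262.6] 0.94 363
side pred .016 [[281.5, 218.2], [233.4, 200.7], [216.6, 194.6]] pred .2 [[281.5, 218.2], [234.1, 191.4], [217.3, 181.9]]
[[134 139 141 109  90 140 157 153 152 155 156 155]
 [130 130  94 104 136 135 138 155 155 156 158 155]
 [133  90  26  30  27  19 118 154 153 154 155 154]
 [142  70  18  22  16  19  19  10  71 157 154 153]
 [159 154  55  12  12  18  16  18  18  18  23 158]
 [ 86  86  90  96  78  34  20  13  14  92 114  94]
 [115  91 147  95  90  92  89  84  24  97 126  78]
 [163 142 125  64  65  67  84  86  88  91 100 120]
 [239 241 233  62  66  68  69  66  87  88  86  50]
 [240 203 220 138 136  84  67  68  68  58  51  77]
 [212 225 147 149 145 135  85  69  57  57  55  52]
 [227 224 210 237  97  82  87  69  45  48  79  57]
 [236 224 229  72  79  82  85  84  73  68  59  65]]
top handle [225.0, 169.0, 295.7, 232.1] 0.77 353
top ruler [285.5, 221.9, 342.6, 232.2] 0.93 552
top pred .016 [[292.4, 171.9], [244.4, 212.6], [224.9, 229.1]] pred .2 [[292.5, 171.9], [245.1, 209.8], [225.0, 226.0]]
wrist handle [226.9, 145.4, 441.4, 172.1] 0.6 2811
wrist ruler [323.3, 216.8, 408.0, 279.8] 0.83 1561
wrist pred .016 [[430.7, 155.1], [286.7, 154.4], [227.4, 154.4]] pred .2 [[430.9, 155.1], [292.9, 160.5], [227.5, 163.3]]
```

The handle stays on the predicted line for an angle of 0.016 and the fingers feel no force, so the arm is caught. The ruler is where I laid it.

```bash
python3 -c "
from rig import env
print(env.finish_job())"
```

```text
the job is handed in; nothing more can be done
None
```

The ruler lies flat on the bare desk clear of the guillotine, and the arm was pressed down gently until its catch held it closed; I handed the job in at about 22 s, but I viewed 12 pictures where the limit was 10.

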